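Jack up the shaker and hold it

TASK

The platform shaker's front must be raised so that a colleague can fit a levelling shim under its front feet. First stop, park and lock it by pressing its round key, then its square key, then its bar-shaped key, one at a time. Set the small lever jack flat on the bench with its saddle centred under the marked lift point on the shaker's front lug, give the handle a trial stroke fully down and let it come fully back up, then press it fully down again and finish while still holding it down, with the shaker's front raised on the saddle, the culture plate still on its platform and the amber bottle left alone.

Things in the scene. Friction and masses are not known exactly. Their poses are not given: they have to be found in the camera images.
- shaker_dock: white platform shaker, 230 wide (y) x 190 deep (x) x 86 mm high, plate on top to 125 mm. Origin on the bench below the lift point; x runs into the shaker, y to the left, z up. Front face at x = 30 mm. It only tilts about its bolted rear rail, 220 mm behind the lift point. Steel lug 44 mm wide, 8 thick, 52 long, out of the front; top 71 mm high, ring and boss stamped over the lift point
- lift_point (a point): the centre of the underside of the rubber pad (24 mm across) below the lug: the point the saddle must push on. 60 mm above the bench while the shaker stands on its feet; the space below it is free. It rises as the shaker's front is lifted; the load on it is about 6 N (up to 8 N)
- key_round_top (a point): centre of the top of the round key, 24 mm across, the right one of three black keys in a row 58 mm apart on top of the shaker's front edge, 60 mm behind the lift point; top 98 mm above the bench, pressed straight down
- key_round (a joint): travel of the round key: 0 up, 0.005 m fully down; springs back; starts to move at 1.6 N, fully down at 5.6 N; counts as pressed beyond 0.003
- key_square_top (a point): centre of the top of the square key, 22 x 22 mm, the left one (+y of the shaker)
- key_square (a joint): travel of the square key, as for the round key
- key_bar_top (a point): centre of the top of the bar-shaped key, 12 mm (x) by 34 mm (y), the middle one
- key_bar (a joint): travel of the bar key, as for the round key
- jack: small loose grey lever jack, 0.8 kg: base plate 186 x 70 x 8 mm (x from -105 to +81 mm), on it a pump housing 36 x 36 mm and 76 mm high. Origin at the underside of the base plate, straight below the housing's centre; x points from the housing to the saddle, z up. The saddle's axis is at x = +65 mm, y = 0
- jack_grip (a point): centre of the pump housing, 55 mm above the jack's underside: grip the housing here from above across its 36 mm width along the jack's y, the sides are free
- saddle_top (a point): centre of the top of the jack's round saddle, 32 mm across; 48 mm above the jack's underside when down, so 12 mm below the lift point; rises 26 mm when the handle is fully down, which raises the lift point by about 14 mm
- jack_saddle (a joint): rise of the saddle, m: 0 down to 0.026 fully up; driven by the handle, 0.047 m per rad
- handle_pad (a point): centre of the top of the rubber pad (30 x 38 x 10 mm) at the end of the jack's handle. Up: jack x = -80 mm, 83 mm above the jack's underside, sloping 20 degrees down to the housing; fully down: x = -85 mm, 50 mm above. The handle turns about a pin along the jack's y at x = -24 mm, 57 mm up
- jack_handle (a joint): handle angle, rad: 0 up (its rest), 0.55 fully down; a spring returns it and the saddle goes down with it. Pressing the pad fully down takes about 6 N without load and 10 to 14 N with the shaker on the saddle
- amber_bottle: loose amber bottle with white cap, 52 mm across, 98 mm high, origin at the centre of its underside; stands left of the work, must not be knocked
- well_plate: loose clear six-well culture plate, 86 x 128 x 20 mm, lying on the shaker's platform; origin at the centre of its underside, 105 mm above the bench; it rides along and must stay there
Mind the look-alikes: they are no part of the job. Of the things that look like the jack, take the one that is nearest to the robot's base at the start. Of the things that look like the amber_bottle, the larger one is meant.

How it is judged:
By the outcome, as a careful person would: the job done as asked, in the order asked, and still so for the second after the job is handed in, while the arm keeps its last pose, push and grip.
It also fails if it takes over 72 s, if anything falls off the work surface, if the arm or the gripper's body presses on something with over 40 N, if the wrist force passes 120 N, or if a joint passes its speed limit or range.

ROBOT

A 7-joint arm with a two-finger parallel gripper is mounted at the origin on a cart in front of the work surface, level with it; the furniture and walls round the work are solid. World frame = base frame: x ahead of the robot, y to its left, z up, the work surface at z = 0. Lengths are in m, angles in rad, forces in N, time in s.
With the tool pointing down it reaches from about 0.425 to 0.925 m from the base axis. Payload 6.8 kg.
Tool frame: the origin (TCP) lies on the centre line of the jaws, within the pads' length; the fingertips stand bot.finger_overhang ahead of it and the grasp point (between the pads) lies 3 mm ahead of it (bot.finger_overhang is the distance from the TCP to the fingertips, in m); z points along the fingers, y is the direction in which the jaws open and shut (so a half turn about z gives the same grasp; the last joint's range is limited). The gripper opens to 85 mm and grips with 20 to 120 N. Pads are 22 mm wide; open, the fingers measure 114 mm over their backs; the gripper's body (76 mm by 85 mm) begins 54 mm behind the grasp point. The pads swing forward as they close: fully open they stand 13 mm farther back than shut.
Start: joints at [1.048, 0.477, 0.022, 1.555, -0.011, 1.109, -0.083], TCP at [0.272, -0.618, 0.253] pointing down, gripper open.
Joint ranges: [-2.96, 2.96], [-0.34, 2.1], [-1.41, 1.46], [0.24, 2.44], [-1.37, 4.51], [0.17, 1.92], [-2.96, 2.96]. Speed limits (rad/s): [2.39, 2.39, 3.14, 3.14, 3.14, 3.14, 3.14].

INTERFACE

Orientations are given as a unit quaternion [w, x, y, z].
In Python, from station import bot gives the robot as it stands.
- The arm moves only by the tool drive_tool, never from a script. Its argument "increments" is text: rows parted by semicolons, each of 4 numbers parted by spaces: the shift along the world's x, y, z in m, then the turn about the world's z in rad. In form: tx ty tz spin; .... A call has 1 to 12 rows; each row shifts and turns the commanded pose from where the row before left it; what a row does not reach is not made up. A row lasts 1/12 s, in which the tool goes at most 41.7 mm and 7.16 degrees, less where a joint would pass 70% of its speed; a pose out of reach is approached as far as the arm can. A call is refused whole if a number of a shift passes 0.0417 or a number of a turn 0.125, either way. A call with a gripper value outside its range is refused whole. "grip" is the opening, from 0 (shut) to 1 (fully open), set as the call begins (left out, the last holds). The fingers move at their own pace and stop on an object; "squeeze" is the grip in N (left out, the last holds). Time passes only in rows, so rows that do not move let the fingers close. It gives the time, the measured TCP pose, the force and the opening at its end, in the units of the state.
- bot.get_obs(): the state, without advancing time (a new reading comes with each control period).
- bot.read_camera(name): name is "scene" or "top" or "wrist"; returns the picture (420x560x3 uint8, red, green, blue); there is no depth.
- bot.calibration(name): a dict with "fx", "fy", "cx", "cy" (pixels), "camera_from_world" (4x4, takes a point from world to camera coordinates). Camera axes: x right, y down, z forward; pixel columns grow to the right and rows downward; lengths in m; the calibration is good to about 2 mm. A picture is of the moment at which its call begins: read the wrist's pose just before it. calibration takes no time and is no camera call; for the wrist camera it gives the pose at the moment of the call.
- bot.hand_in(): hands the job in, once; it reports no verdict.
The state is a dict: "t": time; "q": joint angles; "joint_vel": joint speeds; "joint_torque": joint torques, N m; "eef_pos": TCP position; "tool_rot": TCP orientation; "contact_force": force on the tool from outside, world axes, zero at the start; "torque": the same for the moment, N m; "gripper_width": opening from 0.0 (shut) to 1.0 (fully open).
Only numpy, scipy, OpenCV 4.12 (cv2) and the standard library are available. Lean on these libraries where they do the work, as an engineer would, in place of code of your own. Each camera call takes 0.05 s, during which the arm holds its last target.

## Working session

There is one attempt and no reset: what is moved stays moved. The work goes in short steps, Python scripts to look and compute and a tool call to move; the robot and the scene stay as the last step left them, time stands still between calls to the robot, and variables do not carry over. Pictures are saved under pics/ and viewed, and the job is handed in when it is done.

Besides the shell and the picture viewer there is one more tool, called after "Emit:" by a JSON object that holds its "fn" and its "kwargs". drive_tool: Moves the arm, as the interface text tells. Its arguments: {"type":"object","properties":{"increments":{"type":"string"},"grip":{"type":"number"},"squeeze":{"type":"number"}},"required":["increments"]}

```bash
ls; mkdir -p pics
python3 - <<'E'
from station import bot
import cv2,json
o=bot.get_obs(); print(o); print(bot.finger_overhang)
for n in("scene","top"):
    im=bot.read_camera(n); cv2.imwrite(f"pics/{n}0.png",im[:,:,::-1]); c=bot.calibration(n); print(n,c)
E
```

```text
pics
{'t': 0.0, 'q': array([ 1.04790688,  0.47781073,  0.02234791,  1.55648555, -0.01147614,
        1.10930077, -0.0831259 ]), 'joint_vel': array([-0.00043689, -0.0012578 , -0.0009377 ,  0.00104082,  0.00011506,
        0.00032177,  0.00104364]), 'joint_torque': array([-2.12438777e-04, -5.96443534e+01,  1.60789009e+00, -2.81196696e+01,
        1.24652154e-02,  9.27776797e-03,  2.43896892e-05]), 'eef_pos': array([ 0.27177025, -0.61724921,  0.25230433]), 'tool_rot': array([-8.97318423e-04,  9.78570391e-01,  2.05910440e-01, -2.73371959e-04]), 'contact_force': array([-0.20392826,  0.77683976, -0.13551146]), 'torque': array([0.02360692, 0.05124939, 0.00976841]), 'gripper_width': 0.9999597693182252}
0.022
scene {'fx': 394.3558855364192, 'fy': 394.3558855364192, 'cx': 282.529722706602, 'cy': 208.83319412303752, 'camera_from_world': array([[-0.90692243, -0.4208986 , -0.01833216,  0.40036597],
       [-0.16003118,  0.38442303, -0.90918038,  0.25535287],
       [ 0.38972006, -0.82162236, -0.41599877,  1.07655515],
       [ 0.        ,  0.        ,  0.        ,  1.        ]])}
top {'fx': 448.9771227426537, 'fy': 448.9771227426537, 'cx': 282.8222065305005, 'cy': 211.06900573532627, 'camera_from_world': array([[ 0.0028208 , -0.99999321,  0.00237125, -0.20841914],
       [-0.99749866, -0.00298122, -0.07062247,  0.54967346],
       [ 0.07062906, -0.0021661 , -0.9975003 ,  1.71700698],
       [ 0.        ,  0.        ,  0.        ,  1.        ]])}
```

View pics/scene0.png

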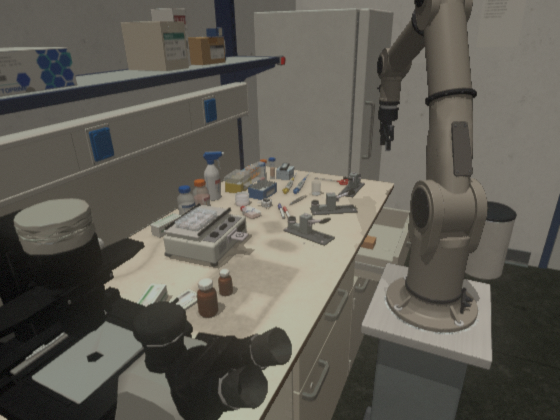

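View pics/top0.png

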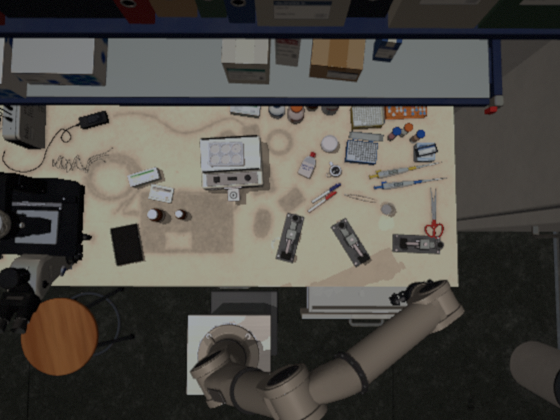

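The top view shows the shaker at about (231,165) with its lug at (233,196). There are three jacks, at (290,238), (350,241) and (418,244), and two amber bottles at (154,214) and (180,214). The leftmost jack is nearest the base. I'll enlarge this next.

Run:
```python
import cv2
im=cv2.imread("pics/top0.png")
cv2.imwrite("pics/t1.png",cv2.resize(im[125:275,140:330],None,fx=4,fy=4,interpolation=cv2.INTER_CUBIC))
cv2.imwrite("pics/t2.png",cv2.convertScaleAbs(cv2.resize(im[200:275,265:365],None,fx=8,fy=8,interpolation=cv2.INTER_CUBIC),alpha=1.5))
im=cv2.imread("pics/scene0.png")
cv2.imwrite("pics/s1.png",cv2.resize(im[170:320,150:350],None,fx=4,fy=4,interpolation=cv2.INTER_CUBIC))
```

```text
(no output)
```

View pics/t1.png

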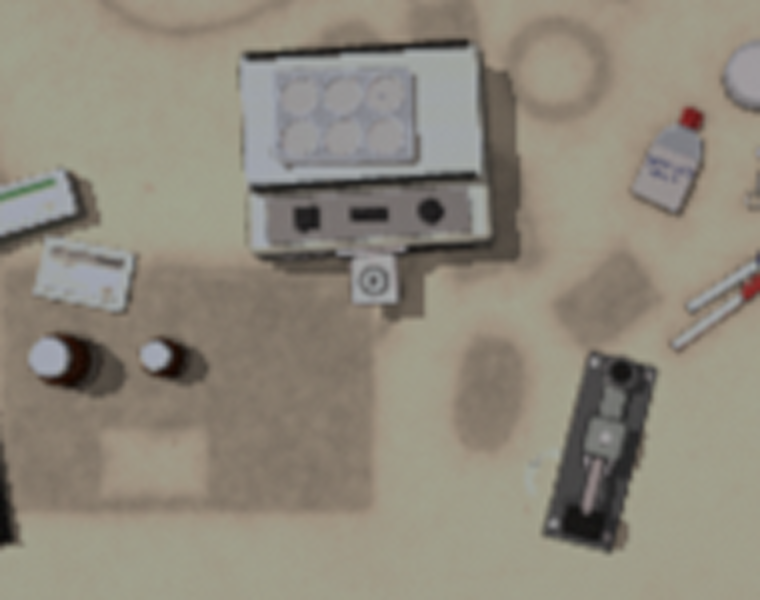

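View pics/t2.png

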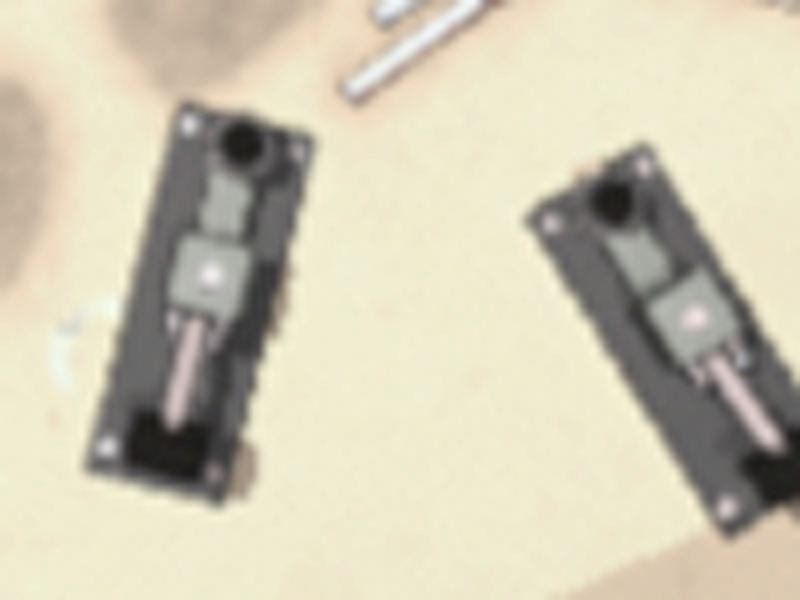

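View pics/s1.png

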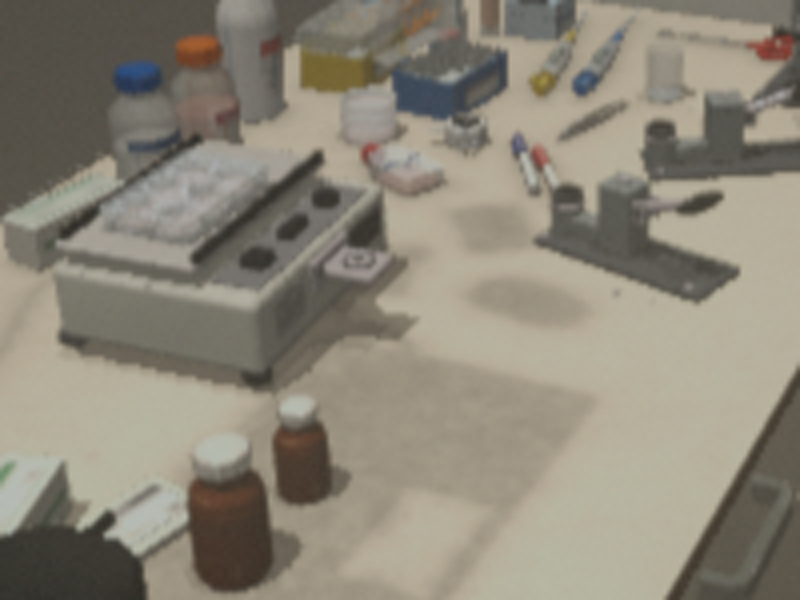

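```bash
cat > h.py <<'E'
import numpy as np
def ray(c,u,v,z):
    T=np.array(c["camera_from_world"]);R=T[:3,:3];t=T[:3,3]
    o=-R.T@t; d=R.T@np.array([(u-c["cx"])/c["fx"],(v-c["cy"])/c["fy"],1.])
    return o+d*(z-o[2])/d[2]
def proj(c,p):
    T=np.array(c["camera_from_world"]);q=T[:3,:3]@np.array(p)+T[:3,3]
    return np.array([c["fx"]*q[0]/q[2]+c["cx"],c["fy"]*q[1]/q[2]+c["cy"]])
def tq(o):
    from scipy.spatial.transform import Rotation as Ro
    q=o["tool_rot"];return Ro.from_quat([q[1],q[2],q[3],q[0]])
E
python3 - <<'E'
from station import bot
from h import *
c=bot.calibration("top")
T1=lambda u,v:(140+(u+.5)/4-.5,125+(v+.5)/4-.5)
T2=lambda u,v:(265+(u+.5)/8-.5,200+(v+.5)/8-.5)
P={}
for n,(u,v,z) in dict(round=(431,211,.098),square=(306,217,.098),bar=(369,214,.098),lift=(374,281,.071),bigb=(50,358,.098)).items():
    P[n]=ray(c,*T1(u,v),z)
    print(n,P[n].round(4))
for n,(u,v,z) in dict(saddle=(242,142,.048),house=(209,275,.076),pad=(168,445,.083),c1=(184,103,.008),c2=(314,136,.008),c3=(222,503,.008),c4=(88,467,.008)).items():
    P[n]=ray(c,*T2(u,v),z); print(n,P[n].round(4))
d=P['square']-P['round'];print("key dist",np.linalg.norm(d),"shaker yaw",np.arctan2(-d[0],d[1]))
d=P['saddle']-P['house'];print(np.linalg.norm(d),np.arctan2(d[1],d[0]))
d=(P['c1']+P['c2']-P['c3']-P['c4'])/2;print(np.linalg.norm(d),np.arctan2(d[1],d[0]))
R=tq(bot.get_obs());print(R.as_matrix().round(3))
w=bot.calibration("wrist");T=w["camera_from_world"];print(w["fx"],w["cx"],w["cy"]);o=-T[:3,:3].T@T[:3,3]
print("cam in tool",R.inv().apply(o-bot.get_obs()["eef_pos"]),(R.inv().as_matrix()@T[:3,:3].T).round(3))
E
```

```text
round [ 0.6697 -0.0747  0.098 ]
square [0.6638 0.0412 0.098 ]
bar [ 0.6667 -0.0172  0.098 ]
lift [ 0.6072 -0.0196  0.071 ]
bigb [0.532  0.2754 0.098 ]
saddle [ 0.5246 -0.2524  0.048 ]
house [ 0.4609 -0.2363  0.076 ]
pad [ 0.3821 -0.2173  0.083 ]
c1 [ 0.5458 -0.2253  0.008 ]
c2 [ 0.5299 -0.2886  0.008 ]
c3 [ 0.3523 -0.2441  0.008 ]
c4 [ 0.3694 -0.1793  0.008 ]
key dist 0.11604583050212533 shaker yaw 0.051529171523357
0.07145461601309816 -0.24798723489538643
0.18272625700241707 -0.25034521652508573
[[ 0.915  0.403 -0.001]
 [ 0.403 -0.915  0.001]
 [-0.    -0.002 -1.   ]]
355.3058019542236 284.8395583290458 208.72485684879973
cam in tool [ 0.07455842 -0.00042868 -0.12128222] [[-0.001 -0.956 -0.292]
 [ 1.    -0.001  0.001]
 [-0.001 -0.292  0.956]]
```

The estimates agree with the given sizes: key spacing is 116 mm, bar to lift point is 60 mm, and the plate is 183 mm long. Now I'll move above the keys.

Emit:
{"fn": "drive_tool", "kwargs": {"increments": "0.015 0.025 0 -0.015;0.015 0.025 0 -0.015;0.015 0.025 0 -0.015;0.015 0.025 0 -0.015;0.015 0.025 0 -0.015;0.015 0.025 0 -0.015;0.015 0.025 0 -0.015;0.015 0.025 0 -0.015;0.015 0.025 0 -0.015;0.015 0.025 0 -0.015;0.015 0.025 0 -0.015;0.015 0.025 0 -0.015", "grip": 0}}

```text
t: 1.1
eef_pos: [0.4523, -0.3163, 0.253]
tool_rot: [-0.0, 0.993, 0.117, -0.0]
contact_force: [0.3, -0.6, -0.5]
gripper_width: 0.0
```

Emit:
{"fn": "drive_tool", "kwargs": {"increments": "0.015 0.025 0 -0.015;0.015 0.025 0 -0.015;0.015 0.025 0 -0.015;0.015 0.025 0 -0.015;0.015 0.025 0 -0.015;0.015 0.025 0 -0.015;0.015 0.025 0 -0.015;0.015 0.025 0 -0.015;0.015 0.025 0 -0.015;0.015 0.025 0 -0.015;0.015 0.025 0 -0.015;0.0 0.0 0 -0.015"}}

```text
t: 2.1
eef_pos: [0.6191, -0.0351, 0.2529]
tool_rot: [-0.002, 1.0, 0.031, 0.001]
contact_force: [0.5, 1.3, -0.1]
gripper_width: 0.001
```

Run:
```python
from station import bot
import cv2,pickle
from h import *
bot.get_obs()
c=bot.calibration("wrist"); im=bot.read_camera("wrist"); cv2.imwrite("pics/w1.png",im[:,:,::-1]); pickle.dump(c,open("w1.pkl","wb"))
o=bot.get_obs();print(o['t'],o['eef_pos'],tq(o).as_matrix().round(3),o['contact_force'],o['gripper_width'])
for n,p in dict(round=(.6697,-.0747,.098),square=(.6638,.0412,.098),lift=(.6072,-.0196,.071)).items(): print(n,proj(c,p))
```

```text
2.15 [ 0.61786765 -0.03841864  0.25269867] [[ 0.998  0.059 -0.   ]
 [ 0.059 -0.998  0.002]
 [-0.    -0.002 -1.   ]] [-0.09053852 -0.21228087  0.42243036] -0.003156495511583543
round [341.49069662 136.6329276 ]
square [189.79216084 134.88912848]
lift [267.41055882 201.26453228]
```

View pics/w1.png

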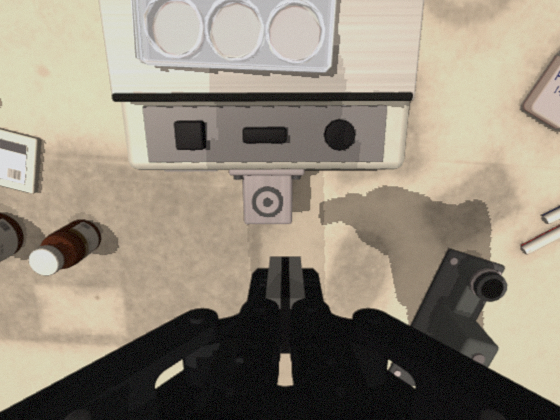

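The wrist view has the round key at (340,135), the bar at (265,134), the square key at (190,135) and the lift ring at (267,202). All four are within about 2 px of the positions predicted from the top view.

Run:
```python
import pickle
from h import *
c=pickle.load(open("w1.pkl","rb"))
P={n:ray(c,u,v,z) for n,(u,v,z) in dict(round=(340,135,.098),square=(190.5,135,.098),bar=(265,134.5,.098),lift=(267,202.5,.072)).items()}
for n in P: print(n,P[n].round(4))
d=P['square']-P['round'];yaw=np.arctan2(-d[0],d[1]);print(np.linalg.norm(d),yaw,np.linalg.norm(P['bar']-P['lift']))
```

```text
round [ 0.6709 -0.0734  0.098 ]
square [0.6638 0.0407 0.098 ]
bar [ 0.6677 -0.0162  0.098 ]
lift [ 0.6063 -0.0193  0.072 ]
0.11431216773505698 0.06216488113046331 0.06669484447282971
```

Emit:
{"fn": "drive_tool", "kwargs": {"increments": "0.0087 -0.006 -0.01 0;0.0087 -0.006 -0.01 0;0.0087 -0.006 -0.02 0;0.0087 -0.006 -0.02 0;0.0087 -0.006 -0.025 0;0.0087 -0.006 -0.02 0;0 0 0 0;0 0 0 0"}}

```text
t: 2.82
eef_pos: [0.668, -0.0814, 0.146]
tool_rot: [0.0, 1.0, 0.026, -0.002]
contact_force: [-0.7, 0.1, -0.5]
gripper_width: 0.001
```

Emit:
{"fn": "drive_tool", "kwargs": {"increments": "0.001 0.005 -0.005 0;0 0 -0.005 0;0 0 -0.004 0;0 0 0 0;0 0 0 0"}}

```text
t: 3.23
eef_pos: [0.6701, -0.0736, 0.1346]
tool_rot: [0.0, 1.0, 0.028, 0.0]
contact_force: [1.2, -0.5, -0.0]
gripper_width: -0.002
```

Emit:
{"fn": "drive_tool", "kwargs": {"increments": "0 0 -0.006 0;0 0 -0.006 0;0 0 -0.003 0;0 0 -0.002 0;0 0 0 0"}}

```text
t: 3.65
eef_pos: [0.6701, -0.0738, 0.1171]
tool_rot: [0.0, 1.0, 0.027, -0.0]
contact_force: [-1.6, -0.4, 4.4]
gripper_width: -0.003
```

Emit:
{"fn": "drive_tool", "kwargs": {"increments": "0 0 -0.002 0;0 0 -0.001 0;0 0 0 0;0 0 0 0"}}

```text
t: 3.98
eef_pos: [0.6701, -0.0738, 0.1151]
tool_rot: [0.0, 1.0, 0.027, -0.0]
contact_force: [-4.0, -0.2, 7.9]
gripper_width: 0.002
```

Emit:
{"fn": "drive_tool", "kwargs": {"increments": "0 0 0.01 0;0 0 0.015 0;-0.001 0.023 0 0;-0.001 0.023 0 0;-0.001 0.023 0 0;-0.001 0.023 0 0;-0.002 0.023 0 0;0 0 0 0;0 0 0 0;0 0 0 0"}}

```text
t: 4.82
eef_pos: [0.6643, 0.0403, 0.1394]
tool_rot: [0.0, 1.0, 0.027, 0.0]
contact_force: [-0.1, -0.9, 0.2]
gripper_width: -0.001
```

Emit:
{"fn": "drive_tool", "kwargs": {"increments": "0 0 -0.007 0;0 0 -0.007 0;0 0 -0.006 0;0 0 -0.003 0;0 0 -0.002 0;0 0 0 0;0 0 0 0"}}

```text
t: 5.4
eef_pos: [0.6641, 0.0398, 0.1151]
tool_rot: [0.001, 1.0, 0.027, -0.0]
contact_force: [-3.5, -2.7, 9.3]
gripper_width: 0.001
```

Emit:
{"fn": "drive_tool", "kwargs": {"increments": "0 0 0.01 0;0 0 0.015 0;0.001 -0.019 0 0;0.001 -0.019 0 0;0.001 -0.0185 0 0;0 0 0 0;0 0 0 0;0 0 0 0"}}

```text
t: 6.07
eef_pos: [0.6671, -0.0143, 0.1392]
tool_rot: [-0.0, 1.0, 0.028, -0.0]
contact_force: [-0.2, 1.1, 0.1]
gripper_width: 0.001
```

Emit:
{"fn": "drive_tool", "kwargs": {"increments": "0 0 -0.007 0;0 0 -0.007 0;0 0 -0.006 0;0 0 -0.003 0;0 0 -0.002 0;0 0 0 0;0 0 0 0"}}

```text
t: 6.65
eef_pos: [0.667, -0.014, 0.1151]
tool_rot: [-0.0, 1.0, 0.028, -0.0]
contact_force: [-4.1, 2.5, 9.6]
gripper_width: -0.003
```

Emit:
{"fn": "drive_tool", "kwargs": {"increments": "0 0 0.025 0;0 0 0.035 0;-0.01 -0.01 0.03 -0.02;-0.02 -0.02 0.03 -0.035;-0.023 -0.023 0.015 -0.035;-0.025 -0.025 0 -0.035;-0.025 -0.025 0 -0.035;-0.025 -0.025 0 -0.035;-0.025 -0.025 0 -0.035;-0.025 -0.025 0 -0.035;-0.02 -0.025 0 -0.04;-0.008 -0.019 0 0", "grip": 1}}

```text
t: 7.65
eef_pos: [0.4577, -0.2396, 0.249]
tool_rot: [0.0, 0.992, -0.127, -0.001]
contact_force: [0.5, 0.0, 0.4]
gripper_width: 1.001
```

Emit:
{"fn": "drive_tool", "kwargs": {"increments": "0 0 0 0;0 0 0 0"}}

```text
t: 7.82
eef_pos: [0.4605, -0.2382, 0.2491]
tool_rot: [0.0, 0.992, -0.126, -0.0]
contact_force: [0.5, 0.2, 0.1]
gripper_width: 0.999
```

Run:
```python
from station import bot
import cv2,pickle
from h import *
bot.get_obs()
c=bot.calibration("wrist"); im=bot.read_camera("wrist"); cv2.imwrite("pics/w2.png",im[:,:,::-1]); pickle.dump(c,open("w2.pkl","wb"))
o=bot.get_obs();print(o['t'],o['eef_pos'],tq(o).as_matrix().round(3),o['contact_force'],o['gripper_width'])
yaw=-.249;h=np.array([.461,-.236]);x=np.array([np.cos(yaw),np.sin(yaw)])
print(proj(c,[*h,.076]),proj(c,[*(h+.065*x),.048]),proj(c,[*(h-.08*x),.083]))
```

```text
7.8667 [ 0.46133931 -0.23693405  0.2491066 ] [[ 0.969 -0.248 -0.   ]
 [-0.248 -0.969  0.   ]
 [-0.    -0.    -1.   ]] [ 0.13537717  0.92618242 -0.1998261 ] 1.0030269648643757
[282.1769569  191.61055953] [281.86618031 111.72359079] [282.71498536 279.7619272 ]
```

View pics/w2.png

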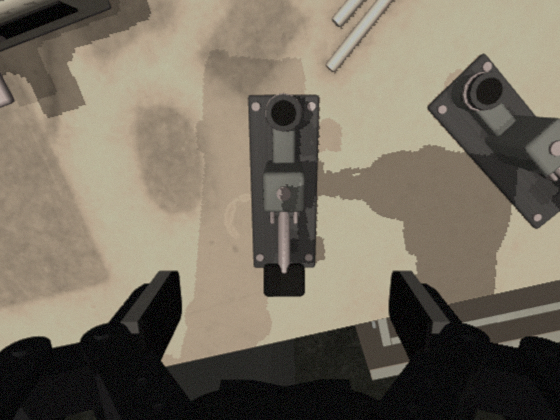

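The wrist view has the housing at (284,192), the saddle at (284,111) and the handle pad at (284,280). The jaws are centred on the housing and aligned with it, so I'll descend and grip.

Emit:
{"fn": "drive_tool", "kwargs": {"increments": "0 0 -0.02 0;0 -0.001 -0.03 0;0 0 -0.03 0;0 0 -0.03 0;0 0 -0.03 0;0 0 -0.025 0;0 0 -0.015 0;0 0 -0.01 0;0 0 0 0;0 0 0 0"}}

```text
t: 8.7
eef_pos: [0.4618, -0.2375, 0.0593]
tool_rot: [-0.0, 0.992, -0.124, -0.0]
contact_force: [-0.7, -0.2, 0.8]
gripper_width: 0.999
```

Emit:
{"fn": "drive_tool", "kwargs": {"increments": "0 0 0 0;0 0 0 0;0 0 0 0;0 0 0 0;0 0 0 0;0 0 0 0", "grip": 0, "squeeze": 60}}

```text
t: 9.2
eef_pos: [0.4619, -0.2382, 0.0602]
tool_rot: [0.0, 0.992, -0.125, 0.001]
contact_force: [-1.1, 2.2, 5.5]
gripper_width: 0.412
```

Emit:
{"fn": "drive_tool", "kwargs": {"increments": "0 0 0.005 0;0 0 0.01 0;0 0 0.01 0;0 0 0.005 0;0 0 0 0;0 0 0 0"}}

```text
t: 9.7
eef_pos: [0.4614, -0.2384, 0.0898]
tool_rot: [0.0, 0.992, -0.125, 0.0]
contact_force: [-0.4, -1.2, -6.1]
gripper_width: 0.417
```

Emit:
{"fn": "drive_tool", "kwargs": {"increments": "0.001 0.01 0 0.025;0.002 0.02 0 0.025;0.002 0.02 0 0.03;0.002 0.022 0 0.03;0.002 0.022 0 0.03;0.002 0.022 0 0.03;0.002 0.022 0 0.03;0.002 0.022 0 0.03;0.002 0.02 0 0.03;0.001 0.016 0 0.025;0.001 0.01 0 0.02;0.001 0.006 0 0"}}

```text
t: 10.7
eef_pos: [0.4809, -0.0243, 0.089]
tool_rot: [-0.0, 1.0, 0.029, -0.0]
contact_force: [-0.3, -0.1, -6.7]
gripper_width: 0.413
```

Emit:
{"fn": "drive_tool", "kwargs": {"increments": "0 0 0 0;0 0 0 0;0 0 0 0"}}

```text
t: 10.95
eef_pos: [0.481, -0.0275, 0.0892]
tool_rot: [0.0, 1.0, 0.026, -0.0]
contact_force: [1.0, -0.3, -6.3]
gripper_width: 0.409
```

Run:
```python
from station import bot
import cv2,pickle
from h import *
bot.get_obs()
c=bot.calibration("wrist"); im=bot.read_camera("wrist"); cv2.imwrite("pics/w3.png",im[:,:,::-1]); pickle.dump(c,open("w3.pkl","wb"))
o=bot.get_obs();print(o['t'],o['eef_pos'],tq(o).as_matrix().round(3),o['contact_force'],o['gripper_width'])
im=bot.read_camera("scene"); cv2.imwrite("pics/s3.png",cv2.resize(im[150:330,150:390,::-1],None,fx=3.3,fy=3.3,interpolation=cv2.INTER_CUBIC))
```

```text
11.0 [ 0.4809992  -0.02758085  0.08917788] [[ 0.999  0.053 -0.   ]
 [ 0.053 -0.999 -0.001]
 [-0.     0.001 -1.   ]] [-0.36172724  0.04166066 -5.75954603] 0.41682185725856685
```

View pics/w3.png

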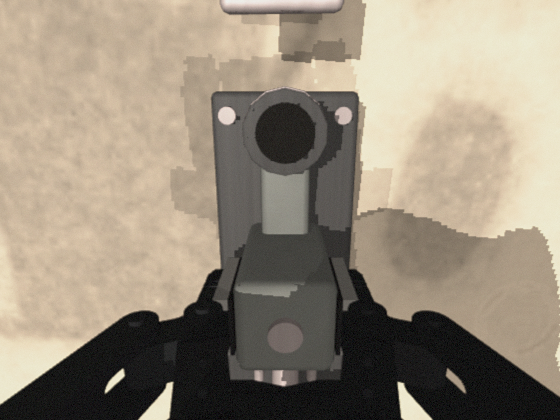

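View pics/s3.png

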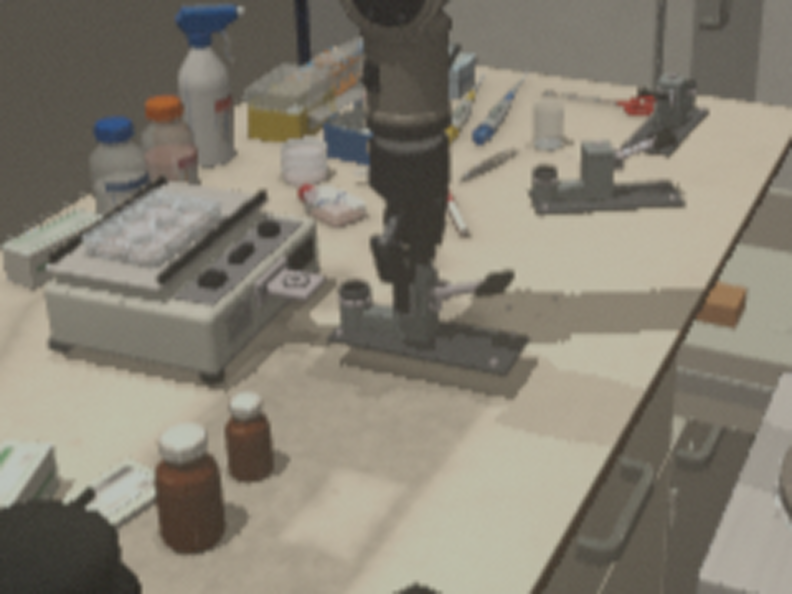

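Run:
```python
import pickle
from h import *
c=pickle.load(open("w3.pkl","rb"))
e=np.array([.481,-.0276])
R=np.array([[.999,.053],[.053,-.999]])
for z in(.075,.077,.079):
    s=ray(c,285.5,132.5,z);print(s.round(4),R.T@(s[:2]-e))
for u,v in((227,116),(343,116)): print(R.T@(ray(c,u,v,.038)[:2]-e))
T=c["camera_from_world"];print(-T[:3,:3].T@T[:3,3])
```

```text
[ 0.5438 -0.0242  0.075 ] [ 6.29316893e-02 -6.20178619e-05]
[ 0.544  -0.0242  0.077 ] [ 6.31021063e-02 -7.01932179e-05]
[ 0.5442 -0.0242  0.079 ] [ 6.32725233e-02 -7.83685739e-05]
[ 0.06740952 -0.0274049 ]
[0.06737368 0.0271334 ]
[ 0.55530405 -0.02304172  0.21042836]
```

Emit:
{"fn": "drive_tool", "kwargs": {"increments": "0 0 -0.008 0;0 0 -0.01 0;0 0 -0.006 0;0 0 0 0;0.005 0.0005 0 0;0.01 0.001 0 0;0.012 0.001 0 0;0.012 0.001 0 0;0.012 0.001 0 0;0.008 0 0 0;0.003 0 0 0;0 0 0 0"}}

```text
t: 12.05
eef_pos: [0.5444, -0.0217, 0.0655]
tool_rot: [-0.0, 1.0, 0.027, 0.001]
contact_force: [0.2, 0.1, -6.0]
gripper_width: 0.413
```

Emit:
{"fn": "drive_tool", "kwargs": {"increments": "0 0 0 0;0 0 0 0"}}

```text
t: 12.22
eef_pos: [0.5424, -0.0219, 0.0651]
tool_rot: [0.0, 1.0, 0.027, -0.001]
contact_force: [0.3, -0.5, -6.4]
gripper_width: 0.416
```

```bash
cat > look.py <<'E'
import sys,cv2,pickle
from station import bot
from h import *
k=sys.argv[1]
bot.get_obs()
c=bot.calibration("wrist"); im=bot.read_camera("wrist"); cv2.imwrite(f"pics/w{k}.png",im[:,:,::-1]); pickle.dump(c,open(f"w{k}.pkl","wb"))
o=bot.get_obs();print(o['t'],o['eef_pos'],tq(o).as_matrix().round(3)[:2,0],o['contact_force'],o['gripper_width'])
im=bot.read_camera("scene"); cv2.imwrite(f"pics/s{k}.png",cv2.resize(im[190:290,160:310,::-1],None,fx=5,fy=5,interpolation=cv2.INTER_CUBIC))
E
python3 look.py 4
```

```text
12.2667 [ 0.54237917 -0.02190671  0.06515271] [0.999 0.055] [ 0.51006736  0.80911938 -6.62944855] 0.41142574675176286
```

View pics/w4.png

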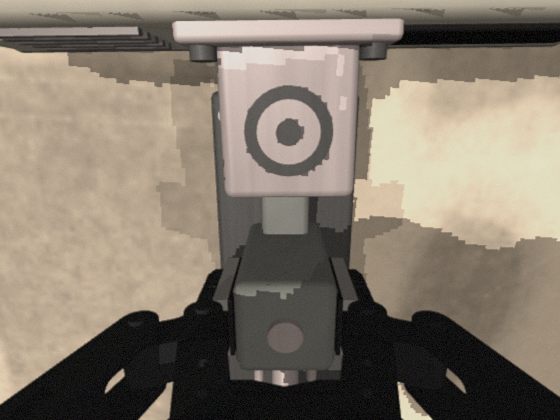

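View pics/s4.png

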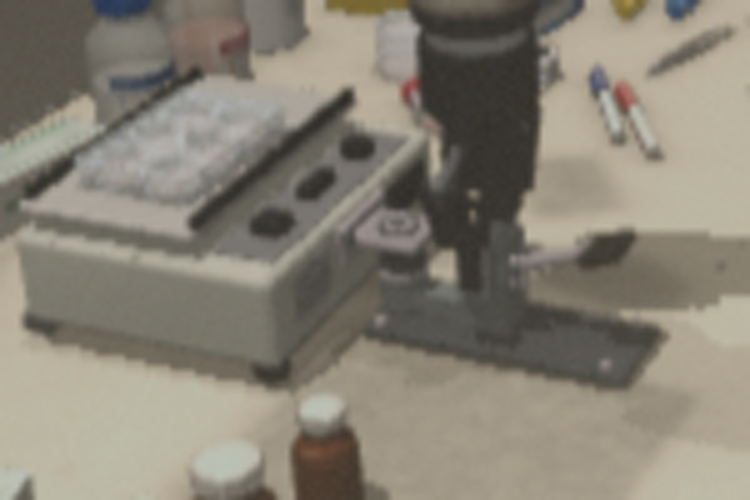

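Run:
```python
import pickle
from h import *
c=pickle.load(open("w4.pkl","rb"))
print(ray(c,289,130.5,.0715), ray(c,285.5,132.5,.0652-.0122))
```

```text
[ 0.60758598 -0.0193768   0.0715    ] [ 0.60532209 -0.01845588  0.053     ]
```

Emit:
{"fn": "drive_tool", "kwargs": {"increments": "0.002 -0.001 0 0;0 0 0 0;0 0 -0.002 0;0 0 -0.002 0;0 0 -0.001 0;0 0 0 0;0 0 0 0"}}

```text
t: 12.9
eef_pos: [0.545, -0.0228, 0.0604]
tool_rot: [0.0, 1.0, 0.027, -0.0]
contact_force: [-1.7, 0.4, -2.9]
gripper_width: 0.413
```

Emit:
{"fn": "drive_tool", "kwargs": {"increments": "0 0 -0.001 0;0 0 0 0;0 0 0 0"}}

```text
t: 13.15
eef_pos: [0.545, -0.0227, 0.0603]
tool_rot: [0.0, 1.0, 0.027, -0.0]
contact_force: [-6.5, 1.2, 8.4]
gripper_width: 0.416
```

```bash
python3 look.py 5
python3 - <<'E'
import cv2,pickle
from h import *
im=cv2.imread("pics/w5.png")
g=cv2.cvtColor(im,cv2.COLOR_BGR2GRAY)[80:185,232:345]
_,b=cv2.threshold(g,0,255,cv2.THRESH_BINARY_INV+cv2.THRESH_OTSU)
n,l,s,ce=cv2.connectedComponentsWithStats(b)
print([(s[i][:5].tolist(),(ce[i]+[232,80]).round(1).tolist()) for i in range(1,n) if s[i][4]>100])
c=pickle.load(open("w5.pkl","rb"))
print(ray(c,285.5,132.5,.048))
for p in((288,131),(289,130.5),(290,130)):print(ray(c,*p,.0715))
E
```

```text
13.2 [ 0.54501611 -0.02270999  0.06026546] [0.998 0.055] [-5.61988367  0.23225995  8.14737569] 0.4209231170736145
[([8, 14, 92, 91, 3323], [286.0, 138.9]), ([40, 48, 30, 29, 643], [286.0, 142.2])]
[ 0.60800717 -0.01925133  0.048     ]
[ 0.61048312 -0.01979097  0.0715    ]
[ 0.61064797 -0.02008547  0.0715    ]
[ 0.6108127  -0.02037973  0.0715    ]
```

Run:
```python
import pickle
from h import *
c=pickle.load(open("w5.pkl","rb"))
print(ray(c,286,139,.071),ray(c,286,142,.073))
```

```text
[ 0.60800763 -0.01932241  0.071     ] [ 0.60731962 -0.0193506   0.073     ]
```

View pics/w5.png

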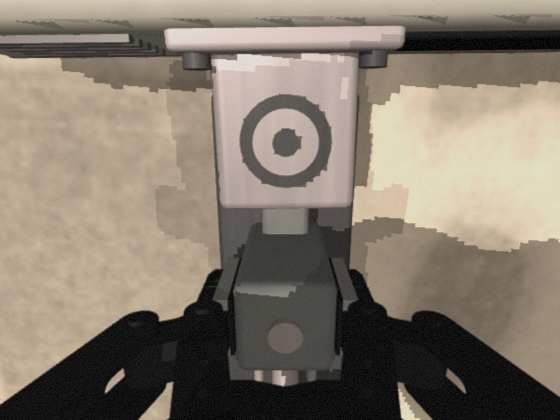

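Emit:
{"fn": "drive_tool", "kwargs": {"increments": "0 0 0.001 0;0 0 0 0;0 0 0 0;0 0 0 0", "grip": 1}}

```text
t: 13.58
eef_pos: [0.5458, -0.0227, 0.0605]
tool_rot: [-0.0, 1.0, 0.027, 0.001]
contact_force: [0.2, -0.2, -0.0]
gripper_width: 0.955
```

Emit:
{"fn": "drive_tool", "kwargs": {"increments": "0 0 0.01 0;0 0 0.02 0;0 0 0.03 0;0 0 0.03 0;-0.01 0 0.03 0;-0.02 0 0.01 0;-0.02 0 0 0;-0.02 0 0 0;-0.01 0 0 0;0 0 0 0;0 0 0 0"}}

```text
t: 14.5
eef_pos: [0.4658, -0.0228, 0.1908]
tool_rot: [0.0, 1.0, 0.027, 0.001]
contact_force: [0.3, 0.4, 0.9]
gripper_width: 1.002
```

```bash
python3 look.py 6
```

```text
14.55 [ 0.46640967 -0.0226773   0.1907369 ] [0.998 0.055] [ 0.43509125 -0.3993139  -0.65491871] 1.0049394464005832
```

View pics/w6.png

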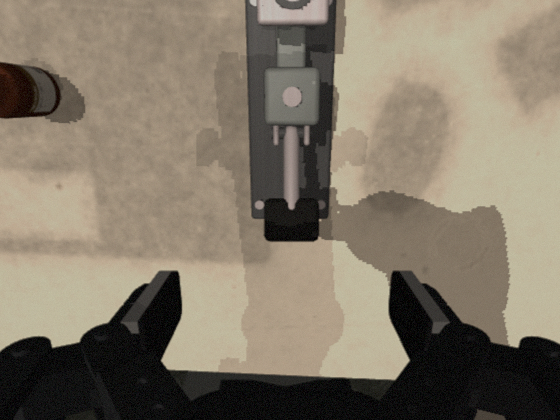

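View pics/s6.png

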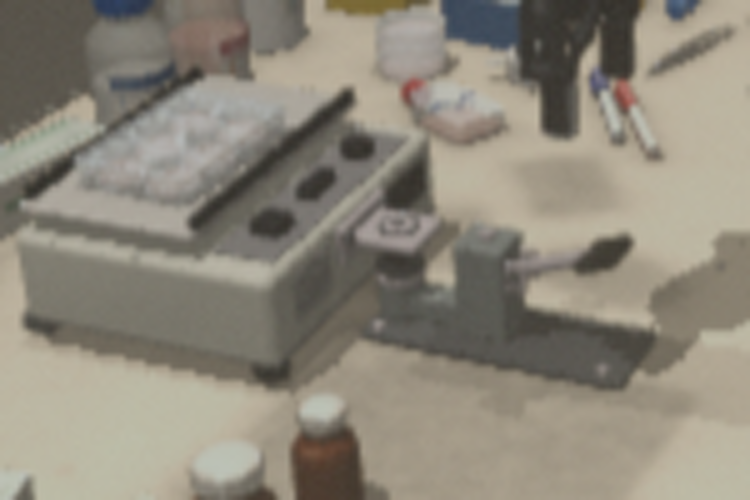

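The jack stands flat with its saddle under the lug. In the wrist view the housing is at (291,97) and the handle pad is centred at about (291,220).

Run:
```python
import pickle
from h import *
c=pickle.load(open("w6.pkl","rb"))
h=ray(c,291.5,97,.076);print(h,ray(c,291.5,220,.083))
x=np.array([np.cos(.055),np.sin(.055)])
print("saddle",h[:2]+.065*x,"pad",h[:2]-.08*x,"down",h[:2]-.085*x)
```

```text
[ 0.54257223 -0.02270829  0.076     ] [ 0.46275478 -0.02734717  0.083     ]
saddle [ 0.60747395 -0.01913509] pad [ 0.4626932  -0.02710607] down [ 0.45770076 -0.02738093]
```

Emit:
{"fn": "drive_tool", "kwargs": {"increments": "-0.003 -0.002 0 0;-0.002 -0.002 0 0;0 0 -0.01 0;0 0 -0.015 0;0 0 -0.02 0;0 0 -0.02 0;0 0 -0.01 0;0 0 0 0;0 0 0 0", "grip": 0}}

```text
t: 15.35
eef_pos: [0.46, -0.0268, 0.1149]
tool_rot: [-0.0, 1.0, 0.027, -0.001]
contact_force: [0.0, 0.7, 1.2]
gripper_width: -0.002
```

Emit:
{"fn": "drive_tool", "kwargs": {"increments": "0 0 -0.006 0;0 0 -0.006 0;0 0 -0.006 0;0 0 -0.005 0;-0.001 0 -0.005 0;-0.001 0 -0.005 0;0 0 -0.004 0;0 0 0 0"}}

```text
t: 16.02
eef_pos: [0.4584, -0.0269, 0.0784]
tool_rot: [0.0, 1.0, 0.027, 0.0]
contact_force: [-3.8, -1.0, 12.1]
gripper_width: -0.003
```

Emit:
{"fn": "drive_tool", "kwargs": {"increments": "0 0 -0.003 0;0 0 -0.002 0;0 0 -0.002 0;0 0 0 0;0 0 0 0"}}

```text
t: 16.43
eef_pos: [0.4588, -0.0269, 0.0728]
tool_rot: [0.0, 1.0, 0.027, 0.001]
contact_force: [-6.5, -1.3, 25.2]
gripper_width: 0.0
```

```bash
python3 look.py 7
```

```text
16.4833 [ 0.45881598 -0.02692374  0.0727792 ] [0.999 0.054] [-6.81334174  0.25344881 24.39766666] -0.001030095662503266
```

View pics/s7.png

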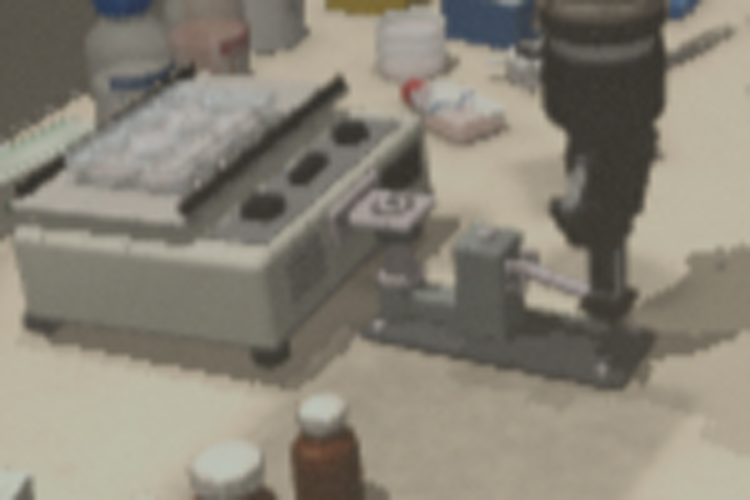

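View pics/w7.png

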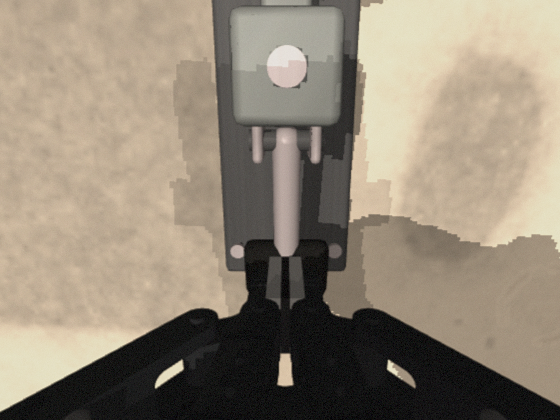

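The front is raised with the handle fully down. Now I'll let the handle come fully back up.

Emit:
{"fn": "drive_tool", "kwargs": {"increments": "0 0 0.005 0;0 0 0.005 0;0 0 0.006 0;0 0 0.006 0;0 0 0.006 0;0.001 0 0.006 0;0.001 0 0.008 0;0 0 0.004 0;0 0 0 0;0 0 0 0;0 0 0 0;0 0 0 0"}}

```text
t: 17.53
eef_pos: [0.4596, -0.0268, 0.1168]
tool_rot: [0.0, 1.0, 0.027, -0.001]
contact_force: [-0.3, 0.8, -0.3]
gripper_width: -0.005
```

```bash
python3 look.py 8
```

```text
17.5833 [ 0.45970813 -0.02680314  0.11683891] [0.998 0.055] [ 0.10604131 -0.5259524   0.0105474 ] 0.0008828838996608842
```

View pics/s8.png

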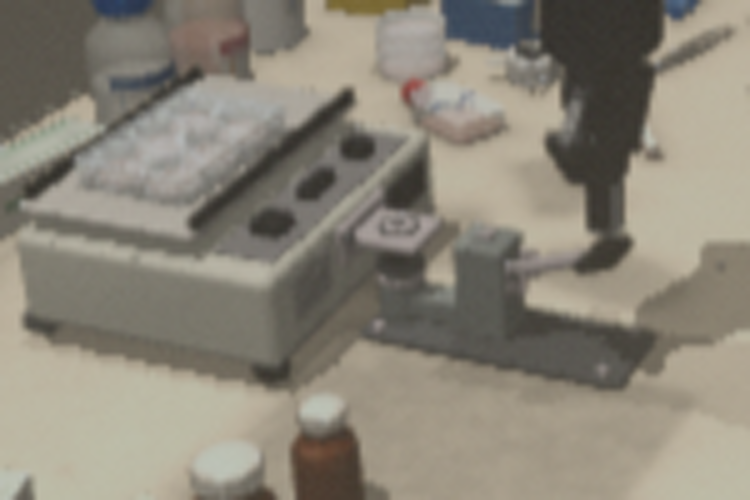

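View pics/w8.png

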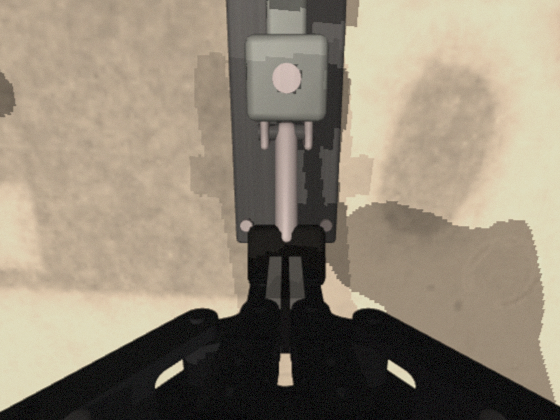

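Run:
```python
import pickle
from h import *
c=pickle.load(open("w8.pkl","rb"));print(ray(c,287,78,.076))
```

```text
[ 0.54303851 -0.02294117  0.076     ]
```

The handle is back up, the shaker is on its feet, and the jack has moved less than 1 mm. Now the final press, which I'll hold.

Emit:
{"fn": "drive_tool", "kwargs": {"increments": "0 0 -0.006 0;0 0 -0.006 0;0 0 -0.006 0;0 0 -0.006 0;-0.001 0 -0.006 0;-0.001 0 -0.005 0;0 0 -0.004 0;0 0 -0.003 0;0 0 -0.003 0;0 0 -0.001 0;0 0 0 0;0 0 0 0"}}

```text
t: 18.63
eef_pos: [0.4584, -0.0269, 0.0725]
tool_rot: [0.0, 1.0, 0.027, 0.0]
contact_force: [-8.1, -0.3, 28.4]
gripper_width: 0.0
```

Emit:
{"fn": "drive_tool", "kwargs": {"increments": "0 0 0.001 0;0 0 0 0;0 0 0 0;0 0 0 0"}}

```text
t: 18.97
eef_pos: [0.4584, -0.0269, 0.0729]
tool_rot: [0.0, 1.0, 0.027, 0.0]
contact_force: [-5.0, 0.2, 18.9]
gripper_width: -0.003
```

```bash
python3 look.py 9
python3 - <<'E'
from station import bot
import cv2
im=bot.read_camera("top");cv2.imwrite("pics/t9.png",cv2.resize(im[125:275,140:330,::-1],None,fx=4,fy=4,interpolation=cv2.INTER_CUBIC))
E
```

```text
19.0167 [ 0.45836303 -0.02689826  0.07286314] [0.999 0.055] [-4.52352676 -0.32906833 19.02399792] 0.0015826968651919417
```

View pics/s9.png

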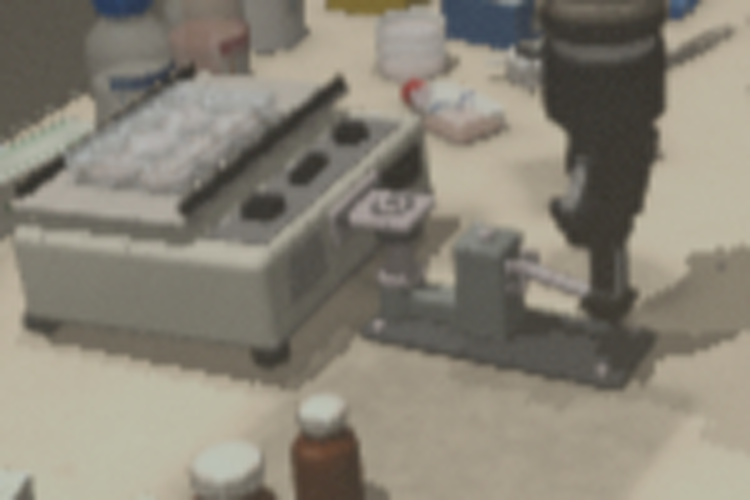

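View pics/t9.png

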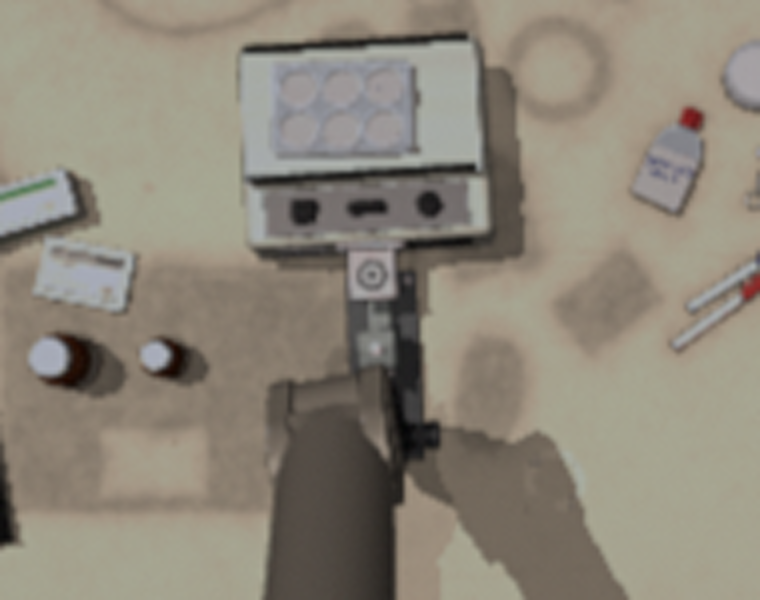

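```bash
python3 -c "
from station import bot
print(bot.hand_in()); print(bot.get_obs()['contact_force'])"
```

```text
the job is handed in; nothing more can be done
None
the job is handed in; nothing more can be done
```

The job is done and handed in at about 19 s of the 72 s allowed. The arm is still holding the jack handle down and the shaker's front is raised on the saddle.

- **Keys:** I pressed round, square and bar one at a time. Each went about 5 mm down at 8–10 N; full travel needs 5.6 N. I did not check for any indicator on the shaker itself.
- **Jack:** I took the one nearest the base and set it flat on the bench. The camera puts the saddle centre within about 1 mm of the lift point, with a calibration error of about 2 mm.
- **Trial stroke:** The handle went fully down at about 25 N and then fully back up. The shaker was back on its feet and the jack had moved less than 1 mm.
- **Final press:** The handle is held down at about 19 N, more than the 10–14 N it needs under load. The press peaked at 28 N before I eased it back by 1 mm.
- **Surroundings:** In the last pictures the culture plate is still on its platform and the amber bottle has not moved.

No check failed. An early lift-point estimate from the wrist camera was about 6 mm longer from the bar key than the specified 60 mm. I re-measured it in close view before setting the jack down.

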